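Pack the chromatograph service kit

TASK

Pack the service kit in its grey tray: lay the adjustable wrench and the screwdriver from the front left of the bench in the recesses cut to their shapes, each turned the way its recess runs and pressed down until it lies flat on the recess floor, and push the round septa tin along the bench through the sprung gate into the spares bay, far enough for the gate to swing shut behind it. The tools and the tin may go in any order; leave the other things on the bench where they are.

Things in the scene. Friction and masses are not known exactly. Their poses are not given: they have to be found in the camera images.
- kit_tray: Fixed grey tool tray at the robot's right; origin on the bench under the middle of its deck; own +x away from the robot, +y left. Deck 226 (x) by 140 (y) mm, top 20 mm above the bench, with two shaped recesses along x, 74 mm apart. In front of the deck (x -189 to -109) an aluminium channel along y, the spares bay.
- trough (a point): Point on the deck's centre line, 20 mm above the bench, at (16, 0) mm in the tray: middle of the finger trough, 48 mm long in x, that crosses the whole deck and both recesses in y and is as deep as each recess, so that fingers can go down on either side of a tool there.
- wrench_recess (a point): Point on the wrench recess floor (right-hand recess, floor 10 mm above the bench, 10 mm deep), at (0, -38) mm in the tray, tray's axes. Seated, wrench_centre lies over it, head away from the robot: wrench yaw = tray yaw + pi/2. Beyond the trough a pocket 48 mm wide for the head, before it a slot 28 mm wide for the handle; 210 mm long; 3 mm play all round.
- wrench_recess_head (a point): Point on the wrench recess floor 80 mm along the tray's +x from wrench_recess; the seated wrench_head lies over it.
- driver_recess (a point): Point on the screwdriver recess floor (left-hand recess, floor 6 mm above the bench, 14 mm deep), at (-9, 36) mm in the tray, tray's axes. Seated, driver_centre lies 13 mm over it, handle away from the robot, tip to it: screwdriver yaw = tray yaw - pi/2. Handle pocket 34 mm wide (tray x -18 to 83), shaft slot 12 mm wide (x -101 to -18); 3 mm play all round.
- driver_recess_tip (a point): Point on the screwdriver recess floor 80 mm along the tray's -x from driver_recess; the seated driver_tip lies 13 mm over it.
- gate_mouth (a point): Point on the bench in the middle of the gateway, the left end of the spares bay; tray's axes, the way in is the tray's -y. The bay is 70 mm wide inside, its walls 38 mm high, floored by the bench itself. The first 80 mm behind the gateway are open above; then a cover (underside 38, top 41 mm up) as far as the end wall, 138 mm in.
- bay (a point): Point on the bench on the bay's centre line, 110 mm along the tray's -y from gate_mouth, under the cover: the tin's middle lies here when pushed right home against the end wall. Tray's axes.
- gate (a joint): Steel gate leaf across the gateway: 68 mm long, from 4 to 34 mm above the bench, upright hinge at the robot's side. 0 = shut, up to 1.5 rad as it swings into the bay; opens inwards only, pushed from outside; a weak spring (under 1 N at its tip) shuts it. It surely shuts once the tin's middle is 92 mm or more past the gateway and nothing else is in its way.
- wrench_centre (a point): Middle of the adjustable wrench (bare metal, 204 mm long, 9 mm thick, 0.2 kg, lying flat), half-way up. Own y runs along it: head 42 mm wide at -y (-102 to -50), handle to +y. For y from -40 to 40 the handle spans about x = -7 to 13 mm; gripped across x at y = -16 it fits the trough.
- wrench_head (a point): Point in the wrench's head, 80 mm along its own -y from wrench_centre.
- driver_centre (a point): Middle of the screwdriver's length (178 mm, 80 g), half-way up, 13 mm above what it lies on. Own y runs along it: round handle 27 mm wide and 26 high from y = -6 to 89, steel shaft 6 mm thick from y = -6 to -89, level with the handle's middle. Gripped across x at y = 25 it fits the trough.
- driver_tip (a point): Point on the screwdriver's shaft, 80 mm along its own -y from driver_centre, near the tip.
- tin_centre (a point): Middle of the closed round white septa tin (56 mm across, 32 mm high, 60 g; the lid stays on), half-way up. It stands on the bench outside the gateway, 40 to 95 mm to its left and up to 15 mm off the bay's centre line.
- pen: Bystander: pen 145 mm long on the bench beyond the tools; origin at its middle, on the bench.
- eraser: Bystander: eraser 24x43x22 mm beyond the tin; origin at the centre of its underside.
- tape_roll: Bystander: roll of tape 96 mm across, 25 mm high, to the right of the tray; origin at the centre of its underside.
Things that resemble listed ones, but are neither listed nor needed, are in the scene too. Of the things that look like the part that bears tin_centre, the larger one is meant.

How it is judged:
On the way:
1. the tin, standing on the bench in the gateway, has pushed the gate open (value of joint gate above 0.5 rad and horizontal distance between tin_centre and gate_mouth below 0.055 m and height (world z) of tin_centre below 0.024 m).
At the end, for the whole second after the job is handed in: Both tools at rest in their recesses, right way round (middle within 8 mm, head or tip point within 12 mm), flat on the floor (middle within 2.5 mm, wrench tilt under 0.05 rad, driver tip within 4 mm); tin at rest upright in the bay, middle 46 mm or more past the gateway; gate under 0.12 rad (horizontal distance between wrench_centre and wrench_recess below 0.008 m and horizontal distance between wrench_head and wrench_recess_head below 0.012 m and z of wrench_centre in the frame of wrench_recess between 0.0005 and 0.007 m and angle between wrench_centre's own z axis and vertical below 0.05 rad and horizontal distance between driver_centre and driver_recess below 0.008 m and horizontal distance between driver_tip and driver_recess_tip below 0.012 m and z of driver_centre in the frame of driver_recess between 0.009 and 0.0155 m and z of driver_tip in the frame of driver_recess_tip between 0.009 and 0.017 m and y of tin_centre in the frame of bay between -0.012 and 0.064 m and x of tin_centre in the frame of bay between -0.012 and 0.012 m and height (world z) of tin_centre below 0.02 m and angle between tin_centre's own z axis and vertical below 0.1 rad and value of joint gate below 0.12 rad and linear speed of each of wrench, driver, tin below 0.02 m/s); the robot touches nothing.
It fails at once if a bystander (pen, eraser or tape roll) is moved more than 40 mm (distance of any of pen, eraser, tape_roll from where it was at the start of the episode above 0.04 m).
It also fails if it takes over 72 s, if anything falls off the work surface, if the arm or the gripper's body presses on something with over 40 N, if the wrist force passes 120 N, or if a joint passes its speed limit or range.

ROBOT

A 7-joint arm with a two-finger parallel gripper is mounted at the origin on a cart in front of the work surface, level with it; the furniture and walls round the work are solid. World frame = base frame: x ahead of the robot, y to its left, z up, the work surface at z = 0. Lengths are in m, angles in rad, forces in N, time in s.
With the tool pointing down it reaches from about 0.4 to 0.85 m from the base axis. Payload 4.5 kg.
Tool frame: the origin (TCP) lies midway between the tips of the shut fingers; the grasp point (between the pads) lies 19 mm behind it; z points along the fingers, y is the line along which they close (so a half turn about z gives the same grasp; the last joint's range is limited). The gripper opens to 88 mm and grips with 3 to 60 N. Pads are 18 mm wide; open, the fingers measure 123 mm over their backs; the gripper's body (75 mm by 187 mm) begins 45 mm behind the grasp point.
Start: joints at [1.205, 0.689, -0.195, 1.565, 0.157, 0.902, -0.215], TCP at [0.243, -0.576, 0.239] pointing down, gripper open.
Joint ranges: [-3.01, 3.01], [-0.46, 2.08], [-1.47, 1.51], [0.13, 2.56], [-1, 4.14], [0.04, 2.09], [-2.66, 2.66]. Speed limits (rad/s): [2.57, 2.57, 3.14, 3.14, 3.14, 3.14, 3.14].

INTERFACE

Orientations are given as a unit quaternion [x, y, z, w].
In Python, from plant import r gives the robot as it stands. The module is installed in compiled form; this text tells all that it offers.
- The arm moves only by the tool step_arm, never from a script. Its argument "series" is a list of rows, each a list of 7 numbers: the shift along the world's x, y, z in mm, then the turn, a rotation vector about the world's x, y, z in rad, then the closure, from 0 (fully open) to 1 (shut). A call has 1 to 20 rows; each row shifts and turns the commanded pose from where the row before left it; what a row does not reach is not made up. A row lasts 1/10 s, in which the tool goes at most 50 mm and 8.59 degrees, less where a joint would pass 70% of its speed; a pose out of reach is approached as far as the arm can. A call is refused whole if a number of a shift passes 50 or a number of a turn 0.15, either way. A call with a gripper value outside its range is refused whole. The fingers move at their own pace and stop on an object; "force" is the grip in N (left out, the last holds). Time passes only in rows, so rows that do not move let the fingers close. It gives the time, the measured TCP pose, the force, the opening and the grip force at its end, in the units of the state.
- r.get_state(): the state, without advancing time (a new reading comes with each control period).
- r.snapshot(name): name is "scene" or "top" or "wrist"; returns (picture, depth): 480x640x3 uint8, blue, green, red; 480x640 float32, m along the optical axis (not along the pixel's ray), 0 where there is no reading.
- r.get_calibration(name): a dict with "intrinsics" (3x3 intrinsics, pixels), "pose" (4x4, takes a point from camera to world coordinates). Camera axes: x right, y up, looking along -z (the intrinsics and any distortion apply to the point x, -y, -z); pixel columns grow to the right and rows downward; lengths in m; the calibration is good to about 2 mm. The wrist camera is an equidistant fisheye: a pixel r from the principal point sees the ray r / f radians off the axis. A picture is of the moment at which its call begins: read the wrist's pose just before it. get_calibration takes no time and is no camera call; for the wrist camera it gives the pose at the moment of the call.
- r.finish_job(): hands the job in; it is judged then, once.
The state is a dict: "clock": time; "q": joint angles; "qd": joint speeds; "joint_torque": joint torques, N m; "tool_pos": TCP position; "eef_rot": TCP orientation; "contact_force": force on the tool from outside, world axes, zero at the start; "moment": the same for the moment, N m; "opening": opening from 0.0 (shut) to 1.0 (fully open); "finger_force": force on a finger pad.
Only numpy, scipy, OpenCV 4.12 (cv2) and the standard library are available. Lean on these libraries where they do the work, as an engineer would, in place of code of your own. Each camera call takes 0.05 s, during which the arm holds its last target. There are 200 camera calls.

## Working session

There is one attempt and no reset: what is moved stays moved. The work goes in short steps, Python scripts to look and compute and a tool call to move; the robot and the scene stay as the last step left them, time stands still between calls to the robot, and variables do not carry over. Pictures are saved under pics/ and viewed, at most 10 in all, crops included, and the job is handed in when it is done.

Besides the shell and the picture viewer there is one more tool, called after ">>>" as a command line: name --pt "numbers of a row" for each row, then --argument value for the rest. step_arm: Moves the arm, as the interface text tells. Its arguments: {"type":"object","properties":{"series":{"type":"array"},"force":{"type":"number"}},"required":["series"]}

```bash
mkdir -p pics
cat > h.py <<'E'
import numpy as np, cv2, json
from plant import r
from scipy.spatial.transform import Rotation as R
def world(cal,u,v,z):
    """cast pixels onto plane z (pinhole)"""
    K=np.array(cal["intrinsics"]);T=np.array(cal["pose"])
    u=np.atleast_1d(u).astype(float);v=np.atleast_1d(v).astype(float)
    d=np.stack([(u-K[0,2])/K[0,0],-(v-K[1,2])/K[1,1],-np.ones_like(u)],-1)@T[:3,:3].T
    o=T[:3,3]; s=(z-o[2])/d[:,2]
    return o+s[:,None]*d
def cloud(cal,D):
    K=np.array(cal["intrinsics"]);T=np.array(cal["pose"])
    v,u=np.mgrid[:480,:640]
    p=np.stack([(u-K[0,2])/K[0,0]*D,-(v-K[1,2])/K[1,1]*D,-D],-1)
    return p@T[:3,:3].T+T[:3,3]
E
python3 - <<'E'
from h import *
for n in ("top","scene"):
    c=r.get_calibration(n); print(n,{k:(np.round(np.array(v),4).tolist() if not isinstance(v,str) else v) for k,v in c.items()})
    im,D=r.snapshot(n); cv2.imwrite(f"pics/{n}0.png",im); np.save(f"{n}0.npy",D)
print(r.get_state())
E
```

```text
top {'intrinsics': [[518.6934, 0.0, 316.7148], [0.0, 518.6934, 231.2038], [0.0, 0.0, 1.0]], 'pose': [[-0.0157, 0.9843, -0.1757, 0.3201], [-0.9997, -0.0119, 0.0227, 0.0101], [0.0203, 0.176, 0.9842, 1.3443], [0.0, 0.0, 0.0, 1.0]]}
scene {'intrinsics': [[527.8013, 0.0, 317.4976], [0.0, 527.8013, 238.4363], [0.0, 0.0, 1.0]], 'pose': [[-0.6055, 0.61, -0.5112, -0.1877], [-0.7958, -0.4746, 0.3762, 0.5561], [-0.0131, 0.6346, 0.7728, 1.1832], [0.0, 0.0, 0.0, 1.0]]}
{'clock': 0.1, 'q': array([ 1.20479137,  0.68989601, -0.19454362,  1.56619769,  0.15731696,
        0.90247925, -0.21511063]), 'qd': array([-0.00044469, -0.00304889, -0.00094478, -0.00268175, -0.00063934,
        0.0003366 , -0.00123759]), 'joint_torque': array([-3.68186011e-03, -5.28496563e+01, -1.27180796e+00, -1.53836435e+01,
       -5.25408739e-02,  1.92290856e-03,  2.36252174e-05]), 'tool_pos': array([ 0.24303433, -0.57522639,  0.23800466]), 'eef_rot': array([ 9.80076786e-01,  1.98617384e-01, -2.11043753e-04, -7.64711632e-04]), 'contact_force': array([ 0.95781083, -0.61938182, -0.2283316 ]), 'moment': array([-0.07333562, -0.00114632, -0.0105419 ]), 'finger_force': 0.0, 'opening': 0.9977734251755461}
```

View pics/top0.png

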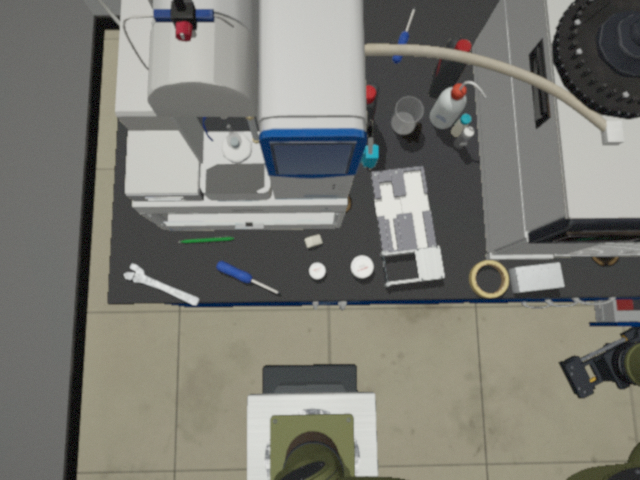

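View pics/scene0.png

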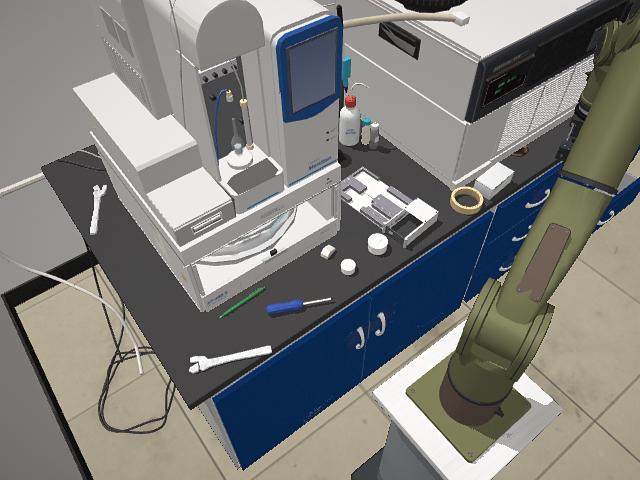

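The top view shows the wrench at (165,285), with its head at the left (135,272), and the driver with its blue handle at (235,271) and tip at (277,292). There are two white tins, a small one at (318,271) and a larger one at (362,267). The tray is at about (405,210) and the bay at (413,267). A second wrench (scene view, 97,205) and a second screwdriver (top view, 402,40) are look-alikes at the back. The tools I need are the front-left ones, and the tin is the larger one at (362,267). I'll confirm this in one crop.

Run:
```python
from h import *
im=cv2.imread("pics/top0.png"); D=np.load("top0.npy"); c=r.get_calibration("top")
a=cv2.resize(im[230:312,112:382],None,fx=2.9,fy=2.9,interpolation=cv2.INTER_CUBIC)
b=cv2.resize(im[165:295,300:452],None,fx=2.7,fy=2.7,interpolation=cv2.INTER_CUBIC)
o=np.zeros((a.shape[0]+b.shape[0],a.shape[1],3),np.uint8);o[:a.shape[0]]=a;o[a.shape[0]:,:b.shape[1]]=b
cv2.imwrite("pics/crop.png",o); print(o.shape)
P=cloud(c,D); g=im.min(2); hsv=cv2.cvtColor(im,cv2.COLOR_BGR2HSV)
def comps(m,roi,name,zt):
    mm=np.zeros_like(m,np.uint8); x0,y0,x1,y1=roi; mm[y0:y1,x0:x1]=m[y0:y1,x0:x1]
    n,l,s,ce=cv2.connectedComponentsWithStats(mm)
    for i in range(1,n):
        if s[i,4]<30: continue
        v,u=np.where(l==i); w=world(c,u,v,zt)
        rect=cv2.minAreaRect((w[:,:2]*1000).astype(np.float32))
        print(name,s[i],ce[i].round(1),"mean",w.mean(0).round(4),"rect",np.round(rect[0],1),np.round(rect[1],1),round(rect[2],1),"z med",np.round(np.median(P[v,u,2]),4))
comps(g>120,(115,255,210,308),"wrench",0.009)
comps((hsv[...,0]>100)&(hsv[...,0]<130)&(hsv[...,1]>130),(205,255,300,300),"handle",0.013)
comps((g>110),(240,265,300,300),"shaft",0.013)
comps(g>150,(305,250,376,290),"tin",0.032)
comps((hsv[...,0]>40)&(hsv[...,0]<80)&(hsv[...,1]>130),(170,230,245,250),"pen",0.005)
print("bench z",np.median(P[290:300,210:240,2]))
# deck/bay corner corner rough
comps((P[...,2]>0.012)&(P[...,2]<0.028),(370,160,450,290),"deck",0.02)
comps((P[...,2]>0.03)&(P[...,2]<0.05),(370,230,450,295),"bay",0.04)
```

```text
(589, 783, 3)
wrench [123 263  76  43 765] [158.3 284.5] mean [0.4254 0.386  0.009 ] rect [420.7 378.7] [204.3  43.6] 63.2 z med 0.0088
wrench [115 304  63   4 180] [146.1 306. ] mean [0.3714 0.4145 0.009 ] rect [372.5 414.6] [156.2   7.5] 89.1 z med -0.7798
handle [216 261  36  22 349] [233.5 271.7] mean [0.4549 0.1944 0.013 ] rect [455.1 194.1] [94.6 26.1] 64.9 z med 0.0229
shaft [251 279  27  15  98] [263.9 285.7] mean [0.418  0.1166 0.013 ] rect [417.9 116. ] [73.5  8.7] 64.4 z med 0.0138
tin [351 255  23  23 406] [361.6 266.1] mean [ 0.4628 -0.1332  0.032 ] rect [ 462.9 -133.3] [55.6 56.4] 62.3 z med 0.031
tin [309 263  17  16 216] [316.8 270.3] mean [ 0.4536 -0.019   0.032 ] rect [453.2 -19.4] [40.6 38.1] 89.2 z med 0.0225
pen [182 237  51   6 155] [207.2 239.7] mean [0.54   0.2648 0.005 ] rect [540.4 265.2] [  9.  129.7] 2.8 z med 0.0073
bench z 0.0002962577482799045
deck [371 166  56  33 887] [395.6 180.7] mean [ 0.69   -0.2317  0.02  ] rect [ 683.3 -239.4] [ 78.8 141.2] 6.0 z med 0.0197
deck [ 377  202   45   59 1222] [398.4 232.2] mean [ 0.5514 -0.233   0.02  ] rect [ 557.  -231.3] [123.1 130.7] 17.1 z med 0.02
deck [418 210  18  38 349] [428.1 228.7] mean [ 0.5598 -0.3111  0.02  ] rect [ 559.5 -305.9] [99.1 35.6] 6.2 z med 0.0195
bay [381 246  63  41 992] [422.6 264.6] mean [ 0.4637 -0.2873  0.04  ] rect [ 463.9 -261.3] [ 89.  149.6] 7.0 z med 0.0408
```

View pics/crop.png

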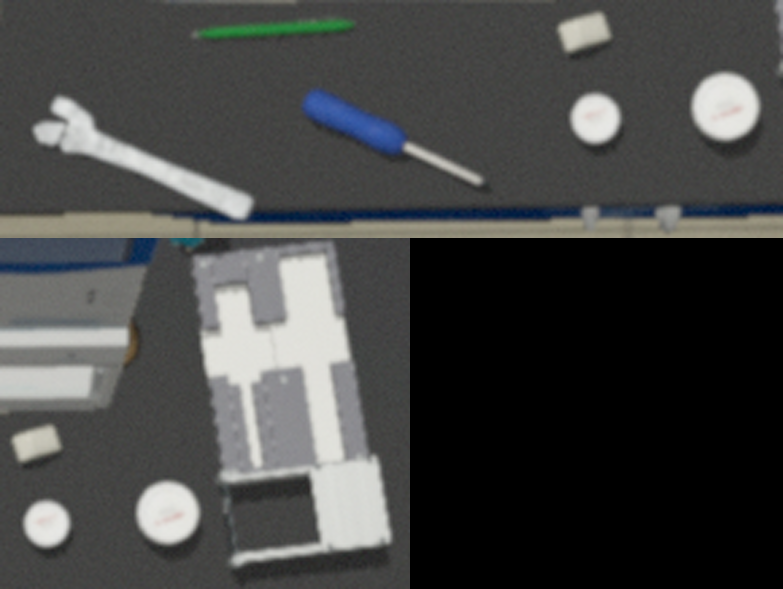

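The crop confirms them: the larger white tin (56 mm) is at crop (725,107), right of the small 40 mm one. The jaw-headed wrench and the blue driver lie front left. The tray shows its two white recesses, the bay frame and the cover at lower right. Next I'll hover over the tray and refine its pose with the wrist camera.

>>> step_arm --pt "29 32 6 0 0 -0.029 0" --pt "29 32 6 0 0 -0.029 0" --pt "29 32 6 0 0 -0.029 0" --pt "29 32 6 0 0 -0.029 0" --pt "29 32 6 0 0 -0.029 0" --pt "29 32 6 0 0 -0.029 0" --pt "29 32 6 0 0 -0.029 0" --pt "29 32 6 0 0 -0.029 0" --pt "29 32 6 0 0 -0.029 0" --pt "29 32 6 0 0 -0.026 0" --pt "0 0 0 0 0 0 0" --pt "0 0 0 0 0 0 0" --force 20

```text
clock: 1.3
tool_pos: [0.5337, -0.2545, 0.2983]
eef_rot: [0.998, 0.058, -0.0, -0.0]
contact_force: [-0.8, -1.2, -0.0]
opening: 0.996
finger_force: 0.0
```

Run:
```python
from h import *
c=r.get_calibration("wrist"); im,D=r.snapshot("wrist"); cv2.imwrite("pics/wr1.png",im); np.save("wr1.npy",D)
import pickle; pickle.dump(c,open("wr1.pkl","wb"))
print(np.round(np.array(c["intrinsics"]),2).tolist(),np.round(np.array(c["pose"]),4).tolist(),c.keys())
# obstacles from top
P=cloud(r.get_calibration("top"),np.load("top0.npy"))
for x0 in np.arange(.40,.8,.04):
    m=(P[...,0]>x0)&(P[...,0]<x0+.04)&(P[...,2]>.055)
    yy=P[...,1][m&(P[...,1]>-.2)]; print(round(x0,2),"left obst min y",yy.min().round(3) if yy.size else None, end="; ")
```

```text
[[371.65, 0.0, 322.87], [0.0, 371.65, 239.21], [0.0, 0.0, 1.0]] [[0.1159, 0.9466, 0.3009, 0.612], [-0.9933, 0.1108, 0.0341, -0.2458], [-0.0011, -0.3028, 0.953, 0.444], [0.0, 0.0, 0.0, 1.0]] dict_keys(['intrinsics', 'pose'])
0.4 left obst min y None; 0.44 left obst min y None; 0.48 left obst min y None; 0.52 left obst min y -0.038; 0.56 left obst min y -0.107; 0.6 left obst min y -0.104; 0.64 left obst min y -0.08; 0.68 left obst min y -0.08; 0.72 left obst min y -0.079; 0.76 left obst min y -0.2;
```

View pics/wr1.png

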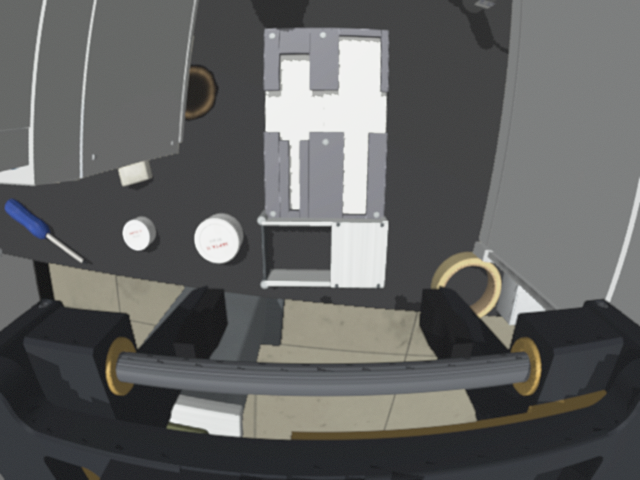

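The wrist view shows the deck corners at (265,31), (388,31), (264,217) and (386,215), the trough at rows 93-132, the bay below and the gate at (264,250). The big tin is at (218,238).

```bash
cat >> h.py <<'E'
def wrays(c,u,v):
    K=np.array(c["intrinsics"]);T=np.array(c["pose"])
    x=(np.atleast_1d(u)-K[0,2])/K[0,0]; y=(np.atleast_1d(v)-K[1,2])/K[1,1]
    th=np.hypot(x,y)+1e-12; d=np.stack([np.sin(th)*x/th,-np.sin(th)*y/th,-np.cos(th)],-1)
    return d@T[:3,:3].T,T[:3,3],np.cos(th)
def wplane(c,u,v,z):
    d,o,_=wrays(c,u,v); return o+((z-o[2])/d[:,2])[:,None]*d
def wcloud(c,D):
    v,u=np.mgrid[:480,:640]; d,o,ct=wrays(c,u.ravel().astype(float),v.ravel().astype(float))
    return (o+d*(D.ravel()/ct)[:,None]).reshape(480,640,3)
E
python3 - <<'E'
from h import *
import pickle
c=pickle.load(open("wr1.pkl","rb")); im=cv2.imread("pics/wr1.png"); D=np.load("wr1.npy"); P=wcloud(c,D)
g=im.astype(int).mean(2)
mask=np.zeros((480,640),bool); mask[20:225,250:400]=1
grey=mask&(g>85)&(P[...,2]>0.014)&(P[...,2]<0.026)
v,u=np.where(grey); w=wplane(c,u,v,0.02)
print("deckz",np.median(P[v,u,2]),"n",len(v))
rect=cv2.minAreaRect((w[:,:2]*1000).astype(np.float32)); print("deck rect",rect)
# yaw & edges: robust via percentile of rotated coordinates
best=None
for a in np.arange(0.08,0.16,0.0025):
    R2=np.array([[np.cos(a),np.sin(a)],[-np.sin(a),np.cos(a)]]); q=w[:,:2]@R2.T
    h,_=np.histogram(q[:,1],bins=np.arange(-.4,0,.001)); h2=np.histogram(q[:,0],bins=np.arange(.4,.8,.001))[0]
    s=(np.diff(h)**2).sum()+(np.diff(h2)**2).sum()
    if best is None or s>best[0]: best=(s,a)
a=best[1]; R2=np.array([[np.cos(a),np.sin(a)],[-np.sin(a),np.cos(a)]]); q=w[:,:2]@R2.T
lo,hi=np.percentile(q,0.5,axis=0),np.percentile(q,99.5,axis=0); ctr=(lo+hi)/2
print("sharp yaw",a,"ext",hi-lo,"centre",ctr@R2)
# white floors
for nm,zf,box in (("wrench floor",.010,None),("driver floor",.006,None)):
    m=mask&(g>200); vv,uu=np.where(m); ww=wplane(c,uu,vv,zf)[:,:2]@R2.T-ctr
    for xl,xh in ((-.095,-.03),(.045,.08)):
        s=(ww[:,0]>xl)&(ww[:,0]<xh)&((ww[:,1]<0) if "wr" in nm else (ww[:,1]>0))
        print(nm,xl,"y range",np.percentile(ww[s,1],[3,97]).round(4) if s.any() else None)
# tin
m=(g>190); m2=np.zeros_like(m); m2[205:275,185:250]=m[205:275,185:250]
vv,uu=np.where(m2&(abs(P[...,2]-.032)<.006)); ww=wplane(c,uu,vv,.032)[:,:2]; print("tin",cv2.minEnclosingCircle((ww*1000).astype(np.float32)))
# bay
vv,uu=np.where((P[...,2]>.033)&(P[...,2]<.047)&(P[...,1]<-.17)&(P[...,1]>-.36)&(P[...,0]<.53)&(P[...,0]>.40)); ww=wplane(c,uu,vv,.040)[:,:2]@R2.T-ctr
print("bay in tray",np.percentile(ww,[1,99],axis=0).round(4))
E
```

```text
deckz 0.01978701502302943 n 12011
deck rect ((613.70703125, -245.28884887695312), (223.42530822753906, 148.37191772460938), 6.3496294021606445)
sharp yaw 0.11750000000000003 ext [0.22277258 0.13943179] centre [ 0.61389756 -0.24761567]
wrench floor -0.095 y range [-0.0476 -0.0223]
wrench floor 0.045 y range [-0.0609 -0.0171]
driver floor -0.095 y range [0.0313 0.041 ]
driver floor 0.045 y range [0.0196 0.0497]
tin ((465.5832824707031, -133.07081604003906), 28.02196502685547)
bay in tray [[-0.1902 -0.0699]
 [-0.1083  0.074 ]]
```

Run:
```python
from h import *
import pickle
c=pickle.load(open("wr1.pkl","rb")); D=np.load("wr1.npy"); P=wcloud(c,D)
T=cloud(r.get_calibration("top"),np.load("top0.npy"))
for nm,Q in (("wrist",P),("top",T)):
  for x0 in np.arange(.50,.66,.02):
    for z0 in (.03,.06,.1,.2):
        m=(Q[...,0]>x0)&(Q[...,0]<x0+.02)&(Q[...,2]>z0)&(Q[...,2]<(z0*2 if z0<.2 else .6))&(Q[...,1]>-.19)&(Q[...,1]<.1)
        if m.sum()>3: print(nm,x0.round(2),z0,np.percentile(Q[...,1][m],2).round(3),m.sum(),end=" | ")
  print()
print(r.get_state()["q"].round(3))
```

```text
wrist 0.5 0.03 -0.19 19 | wrist 0.5 0.2 -0.19 143 | wrist 0.52 0.2 -0.19 1426 | wrist 0.54 0.2 -0.19 7478 | wrist 0.56 0.03 -0.082 119 | wrist 0.56 0.06 -0.08 323 | wrist 0.56 0.1 -0.08 853 | wrist 0.56 0.2 -0.19 2524 | wrist 0.58 0.03 -0.081 178 | wrist 0.58 0.06 -0.08 481 | wrist 0.58 0.1 -0.08 1290 | wrist 0.58 0.2 -0.08 2973 | wrist 0.6 0.03 -0.08 179 | wrist 0.6 0.06 -0.08 484 | wrist 0.6 0.1 -0.08 1311 | wrist 0.6 0.2 -0.081 3163 | wrist 0.62 0.03 -0.08 179 | wrist 0.62 0.06 -0.08 491 | wrist 0.62 0.1 -0.08 1314 | wrist 0.62 0.2 -0.081 3225 | wrist 0.64 0.03 -0.08 177 | wrist 0.64 0.06 -0.08 490 | wrist 0.64 0.1 -0.08 1304 | wrist 0.64 0.2 -0.081 3324 | wrist 0.66 0.03 -0.08 176 | wrist 0.66 0.06 -0.08 478 | wrist 0.66 0.1 -0.08 1285 | wrist 0.66 0.2 -0.081 3167 | 
top 0.54 0.03 -0.031 4 | top 0.56 0.03 -0.074 157 | top 0.56 0.06 -0.075 400 | top 0.56 0.1 -0.078 84 | top 0.56 0.2 -0.095 3619 | top 0.58 0.2 -0.102 1997 | top 0.6 0.2 0.08 92 | top 0.62 0.2 0.087 57 | top 0.64 0.2 0.081 49 | top 0.66 0.2 0.097 7 | 
[ 0.422  0.574 -0.089  1.598  0.06   0.973 -1.145]
```

>>> step_arm --pt "-7 12 -16 0 0 0.128 0" --pt "-7 12 -16 0 0 0.128 0" --pt "-7 12 -16 0 0 0.128 0" --pt "-7 12 -16 0 0 0.128 0" --pt "-7 12 -16 0 0 0.128 0" --pt "-7 12 -16 0 0 0.128 0" --pt "-7 12 -16 0 0 0.128 0" --pt "-7 12 -16 0 0 0.128 0" --pt "-7 12 -16 0 0 0.128 0" --pt "-5 13 -16 0 0 0.132 0" --pt "0 0 -20 0 0 0 0" --pt "0 0 -20 0 0 0 0" --pt "0 0 0 0 0 0 0" --pt "0 0 0 0 0 0 0"

```text
clock: 2.75
tool_pos: [0.4646, -0.136, 0.0988]
eef_rot: [0.767, 0.642, -0.001, -0.0]
contact_force: [-0.4, -0.2, -0.4]
opening: 0.997
finger_force: 0.0
```

>>> step_arm --pt "1 3 -25 0 0 0 0" --pt "0 0 -25 0 0 0 0" --pt "0 0 -25 0 0 0 0" --pt "0 0 -15 0 0 0 0" --pt "0 0 0 0 0 0 0" --pt "0 0 0 0 0 0 0.6" --pt "0 0 0 0 0 0 0.6" --pt "0 0 0 0 0 0 0.6" --pt "0 0 0 0 0 0 0.6" --pt "0 0 0 0 0 0 0.6" --pt "0 0 0 0 0 0 0.6" --force 8

```text
clock: 3.85
tool_pos: [0.4665, -0.1319, 0.0093]
eef_rot: [0.766, 0.643, 0.0, 0.0]
contact_force: [-0.3, 0.1, 6.2]
opening: 0.631
finger_force: 8.0
```

>>> step_arm --pt "-3 -6 0 0 0 0 0.6" --pt "-3 -6 0 0 0 0 0.6" --pt "-3 -6 0 0 0 0 0.6" --pt "-2 -6 0 0 0 0 0.6" --pt "-2 -7 0 0 0 0 0.6" --pt "0 0 0 0 0 0 0.6" --pt "0 0 0 0 0 0 0.25" --pt "0 0 0 0 0 0 0.25" --pt "0 0 0 0 0 0 0.25" --pt "0 0 25 0 0 0 0.25" --pt "0 0 30 0 0 0 0.25" --pt "0 0 30 0 0 0 0.77" --pt "0 0 0 0 0 0.147 0.77" --pt "0 0 0 0 0 0.147 0.77" --pt "0 0 0 0 0 0 0.77" --pt "0 0 0 0 0 0 0.77"

```text
clock: 5.45
tool_pos: [0.453, -0.1627, 0.0935]
eef_rot: [0.665, 0.747, -0.0, -0.0]
contact_force: [0.1, 0.5, 0.3]
opening: 0.322
finger_force: 0.0
```

```bash
cat > look.py <<'E'
from h import *
import sys,pickle
nm=sys.argv[1]
c=r.get_calibration("wrist"); im,D=r.snapshot("wrist"); cv2.imwrite(f"pics/{nm}.png",im); P=wcloud(c,D)
a=.1175; R2=np.array([[np.cos(a),np.sin(a)],[-np.sin(a),np.cos(a)]]); C=np.array([.6139,-.2476])
g=im.min(2); q=(P[...,:2]-C)@R2.T
np.savez(nm+".npz",P=P,q=q,im=im,D=D); pickle.dump(c,open(nm+".pkl","wb"))
s=r.get_state(); t=(s["tool_pos"][:2]-C)@R2.T
print("TCP tray mm",(t*1000).round(1),"z",s["tool_pos"][2].round(4),"phi",2*np.arctan2(s["eef_rot"][1],s["eef_rot"][0]),"open",s["opening"].round(3),"t",s["clock"])
E
cat > tin.py <<'E'
exec(open("look.py").read())
m=(g>170)&(abs(P[...,2]-.032)<.004)&(q[...,0]>-.185)&(q[...,0]<-.10)&(q[...,1]>.0)&(q[...,1]<.2)
v,u=np.where(m); print(len(v))
if len(v): w=(wplane(c,u,v,.032)[:,:2]-C)@R2.T; print("tin tray mm",cv2.minEnclosingCircle((w*1000).astype(np.float32)),(w.mean(0)*1000).round(1))
E
python3 tin.py wr2
```

```text
Traceback (most recent call last):
  File "tin.py", line 1, in <module>
    exec(open("look.py").read())
    ~~~~^^^^^^^^^^^^^^^^^^^^^^^^
AttributeError: 'float' object has no attribute 'round'
```

```bash
sed -i 's/s\["tool_pos"\]\[2\].round(4)/round(float(s["tool_pos"][2]),4)/; s/s\["opening"\].round(3)/s["opening"]/; s/(s\["tool_pos"\]\[:2\]-C)/(np.array(s["tool_pos"])[:2]-C)/' look.py; python3 tin.py wr2
```

```text
TCP tray mm [-149.8  103.2] z 0.0935 phi 1.6885289566610402 open 0.24085397942158757 t 5.55
5875
tin tray mm ((-148.3251495361328, 102.85720825195312), 27.936256408691406) [-148.4  103.9]
```

>>> step_arm --pt "-2 21 0 0 0 0 0.77" --pt "-2 21 0 0 0 0 0.77" --pt "0 0 -30 0 0 0 0.77" --pt "0 0 -30 0 0 0 0.77" --pt "0 0 -24 0 0 0 0.77" --pt "0 0 0 0 0 0 0.77" --pt "0.6 -5 0 0 0 0 0.77" --pt "0.6 -5 0 0 0 0 0.77" --pt "0.6 -5 0 0 0 0 0.77" --pt "0.6 -5 0 0 0 0 0.77" --pt "0.6 -5 0 0 0 0 0.77" --pt "0.6 -5 0 0 0 0 0.77" --pt "0.6 -5 0 0 0 0 0.77" --pt "0.6 -5 0 0 0 0 0.77" --pt "0.6 -5 0 0 0 0 0.77" --pt "0 0 0 0 0 0 0.77"

```text
clock: 7.15
tool_pos: [0.455, -0.167, 0.0097]
eef_rot: [0.664, 0.748, -0.0, 0.001]
contact_force: [0.3, 0.5, -0.3]
opening: 0.227
finger_force: 0.5
```

```bash
python3 tin.py wr3
```

```text
TCP tray mm [-148.5   99. ] z 0.0097 phi 1.6895827696586088 open 0.22956783098110417 t 7.2
4413
tin tray mm ((-147.98536682128906, 66.2639389038086), 28.71491241455078) [-147.9   62.9]
```

>>> step_arm --pt "0.6 -5 0 0 0 0 0.77" --pt "0.6 -5 0 0 0 0 0.77" --pt "0.6 -5 0 0 0 0 0.77" --pt "0.6 -5 0 0 0 0 0.77" --pt "0.6 -5 0 0 0 0 0.77" --pt "0.6 -5 0 0 0 0 0.77" --pt "0.6 -5 0 0 0 0 0.77" --pt "0.6 -5 0 0 0 0 0.77" --pt "0.6 -5 0 0 0 0 0.77" --pt "0.6 -5 0 0 0 0 0.77" --pt "0.6 -5 0 0 0 0 0.77" --pt "0.6 -5 0 0 0 0 0.77" --pt "0.6 -5 0 0 0 0 0.77" --pt "0.6 -5 0 0 0 0 0.77" --pt "0.6 -5 0 0 0 0 0.77" --pt "0.6 -5 0 0 0 0 0.77" --pt "0.6 -5 0 0 0 0 0.77" --pt "0.3 -3 0 0 0 0 0.77" --pt "0 0 0 0 0 0 0.77"

```text
clock: 9.1
tool_pos: [0.4652, -0.2546, 0.0097]
eef_rot: [0.664, 0.748, -0.0, 0.0]
contact_force: [1.5, -0.3, 0.1]
opening: 0.231
finger_force: 0.4
```

```bash
python3 look.py wr4
```

```text
TCP tray mm [-148.5   10.8] z 0.0097 phi 1.6902086085726822 open 0.2260939355824004 t 9.15
```

View pics/wr4.png

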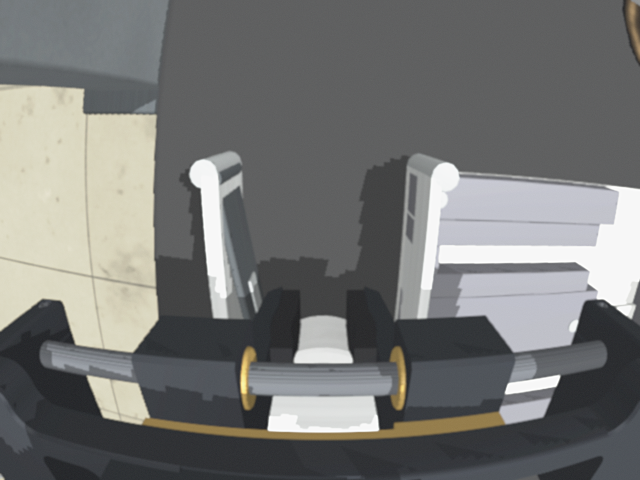

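The fingers sit behind the white tin at (325,340), with the gate leaf swung open along the near wall at (235,240). Now I'll lift and check that the gate shuts.

>>> step_arm --pt "0 0 15 0 0 0 0.77" --pt "0 0 30 0 0 0 0.77" --pt "0 0 45 0 0 0 0.77" --pt "0 0 45 0 0 0 0.77" --pt "0 45 10 0 0 0 0.6" --pt "-2 45 10 0 0 -0.05 0.4"

```text
clock: 9.75
tool_pos: [0.4634, -0.1645, 0.166]
eef_rot: [0.684, 0.729, 0.001, 0.001]
contact_force: [2.1, 1.9, 0.2]
opening: 0.388
finger_force: 0.0
```

```bash
python3 tin.py wr5
python3 - <<'E'
import numpy as np,cv2
d=np.load("wr5.npz");q=d["q"];z=d["P"][...,2]
m=(z>.025)&(z<.05)&(q[...,0]>-.21)&(q[...,0]<-.09)&(q[...,1]>-.1)&(q[...,1]<.11)
# height map of bay, 2mm
for y in np.arange(.080,-.03,-.006):
    s=m&(abs(q[...,1]-y)<.003); x=(q[...,0][s]*1000)
    h=np.histogram(x,bins=np.arange(-200,-95,5))[0]; print(int(y*1000),h)
E
```

```text
TCP tray mm [-137.7  110.9] z 0.1676 phi 1.6464135821561898 open 0.4362640156992026 t 9.8
123
tin tray mm ((-133.40447998046875, 38.18056106567383), 46.32158660888672) [-139.5   11.7]
80 [ 0  7 43 19  0  0  0  0  0  0  0  0  0  0  0  0  0  4 27  0]
74 [ 0 21 43 59 45 43 43 45 42 45 45 44 42 45 44 46 42 54 47 22]
67 [ 0  3 37 28  0  0  0  0  0  0  0  0  0  0  0  0  0 34 22  1]
61 [ 0  0 35 36  0  0  0  0  0  0  0  0  0  0  0  0  0 36  6  0]
55 [ 0  0 31 28  0  0  0  0  0  0  0  0  0  0  0  0  0 35  7  0]
49 [ 0  0  8 17  0  0  0  0  0  0  0  0  0  0  0  0  0 34 11  0]
43 [ 0  0  0  2  0  0  0  0  0  0  0  0  0  0  0  0  0 34  3  0]
37 [ 0  0  0  0  0  0  0  0  0  0  0  0  0  0  0  0  0 38  0  0]
31 [ 0  0  0  0  0  0  0  0  0  0  0  0  0  0  0  0  0 27  0  0]
25 [ 0  0  0  0  0  0  0  0  0  0  0  0  0  0  0  0  0 24  0  0]
19 [ 0  0  0  0  0  0  0  0  0  0  0  0  0  0  0  0  0 22  0  0]
13 [ 0  0  0  0  0  0  0  0  0  0  0  0  0  0  0  0  0 23  0  0]
7 [ 0  0  0  0  0  0  0  0  0  0  0  0  0  0  0  0  0 23  0  0]
1 [ 0  0  0  0  0  0  0 10 31 37 39 33 29  4  0  0  0 27  0  0]
-4 [ 0  0  0  2  8 13 34 40 44 35 42 41 35 48 23  3  2 29  0  0]
-10 [ 0  0  0 22 32 49 59 60 51 59 52 59 59 58 61 46 37 43  0  0]
-16 [ 0  0  6 30 32 30 28 34 29 31 30 27 35 31 28 36 33 22  5  0]
-22 [ 0  0  5 11 10 14 14 12 17 17 21 23 17 25 25 21 28 27  5  0]
-28 [0 0 0 0 0 0 0 0 0 0 0 0 0 0 0 0 0 0 1 0]
```

The gate leaf is straight across the gateway at y=74 (shut), and the tin's rear edge is about 70 mm past it, so the tin is in. Next, the wrench.

>>> step_arm --pt "-2 37 0 0 0 -0.036 0.2" --pt "-2 37 0 0 0 -0.036 0" --pt "-2 37 0 0 0 -0.036 0" --pt "-2 37 0 0 0 -0.036 0" --pt "-3 37 0 0 0 -0.036 0" --pt "-3 37 0 0 0 -0.036 0" --pt "-3 37 0 0 0 -0.036 0" --pt "-3 37 0 0 0 -0.036 0" --pt "-3 37 0 0 0 -0.036 0" --pt "-3 37 0 0 0 -0.036 0" --pt "-3 37 0 0 0 -0.036 0" --pt "-3 37 0 0 0 -0.036 0" --pt "-3 37 0 0 0 -0.036 0" --pt "-3 37 0 0 0 -0.036 0" --pt "-2 38 0 0 0 -0.036 0" --pt "0 0 0 0 0 0 0" --pt "0 0 0 0 0 0 0"

```text
clock: 11.5
tool_pos: [0.4224, 0.3925, 0.1643]
eef_rot: [0.852, 0.524, -0.001, 0.0]
contact_force: [-0.8, -1.0, -0.3]
opening: 0.995
finger_force: 0.0
```

```bash
python3 look.py wr6
python3 - <<'E'
import sys; sys.path.insert(0,".")
from h import *
import pickle
d=np.load("wr6.npz");P=d["P"];im=d["im"];c=pickle.load(open("wr6.pkl","rb"))
m=(im.min(2)>105)&(P[...,2]>.004)&(P[...,2]<.016)&(P[...,0]>.3)&(P[...,1]>.25)
n,l,s,ce=cv2.connectedComponentsWithStats(m.astype(np.uint8))
i=1+np.argmax(s[1:,4]); v,u=np.where(l==i); print(s[i])
w=wplane(c,u,v,.009)[:,:2]*1000; rc=cv2.minAreaRect(w.astype(np.float32)); print(rc)
(cx,cy),(a,b),an=rc; t=np.radians(an if a>b else an+90); e=np.array([np.cos(t),np.sin(t)])
if e[1]>0: e=-e    # handle dir = own +y
x=np.array([e[1],-e[0]]) # own x = y rotated -90
ctr=w.mean(0) ; rel=w-np.array([cx,cy]); Y=rel@e; X=rel@x
print("own y dir",np.degrees(np.arctan2(e[1],e[0])),"Y",Y.min(),Y.max())
for y0 in range(-100,101,20):
    k=abs(Y-y0)<4; print(y0,X[k].min().round(1),X[k].max().round(1)) if k.sum() else None
# handle axis fit
k=(Y>-40)&(Y<85); mid=[(y0,(X[(abs(Y-y0)<3)].min()+X[(abs(Y-y0)<3)].max())/2) for y0 in range(-40,81,10)]
print(np.polyfit(*np.array(mid).T,1), np.array(mid)[:,1].round(1))
E
```

```text
TCP tray mm [-114.8  656.5] z 0.1643 phi 1.1012599115007824 open 1.000174810403338 t 11.55
[ 306  116   51  219 4967]
((420.47735595703125, 379.343505859375), (197.52906799316406, 39.59033203125), 61.36513900756836)
own y dir -118.63486099243164 Y -98.76448626735983 98.76457346742193
-100 -17.0 -4.9
-80 -19.2 14.4
-60 -14.3 18.0
-40 -7.3 11.8
-20 -8.1 8.8
0 -9.9 5.6
20 -11.7 4.2
40 -14.5 3.5
60 -16.4 2.0
80 -18.5 1.3
100 -18.3 -0.3
[-0.08637987 -1.93211806] [ 1.8  1.1 -0.1 -1.3 -2.1 -3.4 -3.8 -4.6 -5.5 -6.3 -7.2 -7.6 -8.6]
```

Run:
```python
import sys; sys.path.insert(0,".")
from h import *
import pickle
d=np.load("wr6.npz");P=d["P"];im=d["im"];c=pickle.load(open("wr6.pkl","rb"))
m=(im.min(2)>70)&(P[...,2]>.003)&(P[...,2]<.018)&(P[...,0]>.3)&(P[...,1]>.25)
m=cv2.morphologyEx(m.astype(np.uint8),cv2.MORPH_CLOSE,np.ones((3,3)))
n,l,s,ce=cv2.connectedComponentsWithStats(m)
i=1+np.argmax(s[1:,4]); v,u=np.where(l==i); w=wplane(c,u,v,.009)[:,:2]*1000
for ang in (-113.7,-115.,-116.5):
    e=np.array([np.cos(np.radians(ang)),np.sin(np.radians(ang))]); x=np.array([e[1],-e[0]])
    Y0=(w@e).min()+102*((w@e).max()-(w@e).min())/204; Y=w@e-Y0; L=(w@e).max()-(w@e).min()
    X=w@x; lo=[X[abs(Y-y)<2].min() for y in range(-40,100,10)]; hi=[X[abs(Y-y)<2].max() for y in range(-40,100,10)]
    k=(Y<-50); hx=(X[k].min()+X[k].max())/2; 
    mid=(np.array(lo)+hi)/2; ref=mid[:9].mean()-3
    print(ang,"L",L.round(1),"head span",(X[k].min()-ref).round(1),(X[k].max()-ref).round(1),"lo",(np.array(lo)-ref).round(1),"hi",(np.array(hi)-ref).round(1))
    o=Y0*e+ref*x; print("centre",o.round(1),"grip",(o-16*e+3*x).round(1))
v2,u2=v,u
crop=im[s[i,1]-10:s[i,1]+s[i,3]+10, s[i,0]-10:s[i,0]+s[i,2]+10]; cv2.imwrite("pics/wcrop.png",cv2.resize(crop,None,fx=2.2,fy=2.2))
```

```text
-113.7 L 202.3 head span -22.2 20.5 lo [-5.8 -5.4 -4.9 -5.3 -4.9 -4.5 -5.  -5.5 -5.1 -5.6 -6.1 -5.9 -6.5 -6.2] hi [12.4 12.  11.  10.8 10.3 10.1 10.7 11.2 11.8 11.4 12.  12.5 13.  13.6]
centre [425.7 378.9] grip [429.3 394.7]
-115.0 L 201.9 head span -20.4 22.6 lo [-4.9 -4.7 -4.5 -5.1 -4.9 -4.7 -5.4 -6.1 -6.  -6.8 -7.5 -7.5 -8.3 -8.2] hi [13.2 12.7 12.1 10.9 10.3  9.8 10.2 10.5 10.8 10.2 10.5 10.8 11.1 11.4]
centre [425.6 378.8] grip [429.6 394.6]
-116.5 L 201.3 head span -18.2 24.9 lo [ -3.9  -3.9  -4.   -4.9  -4.9  -5.   -6.   -7.   -7.1  -8.1  -9.2  -9.4
 -10.5 -11.6] hi [14.9 13.4 12.6 11.1 10.3  9.5  9.6  9.6  9.7  9.7  8.9  8.9  9.   9. ]
centre [425.5 378.7] grip [429.9 394.4]
```

View pics/wcrop.png

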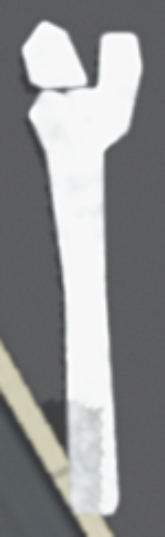

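The crop shows the jaw at top, the handle running straight to the bottom, and a shadow over the lower end. The handle axis gives own y = -114°.

>>> step_arm --pt "7 2 -30 0 0 0.051 0" --pt "0 0 -35 0 0 0 0" --pt "0 0 -35 0 0 0 0" --pt "0 0 -30 0 0 0 0" --pt "0 0 -22 0 0 0 0" --pt "0 0 -9 0 0 0 0" --pt "0 0 0 0 0 0 0" --pt "0 0 0 0 0 0 1" --pt "0 0 0 0 0 0 1" --pt "0 0 0 0 0 0 1" --pt "0 0 0 0 0 0 1" --pt "0 0 0 0 0 0 1" --pt "0 0 0 0 0 0 1" --pt "0 0 0 0 0 0 1" --pt "0 0 0 0 0 0 1" --force 40

```text
clock: 13.05
tool_pos: [0.4302, 0.3943, 0.0037]
eef_rot: [0.839, 0.545, -0.0, 0.0]
contact_force: [0.3, 0.2, 0.5]
opening: 0.296
finger_force: 0.0
```

>>> step_arm --pt "0 0 0 0 0 0 1" --pt "0 0 0 0 0 0 1" --pt "0 0 0 0 0 0 1" --pt "0 0 0 0 0 0 1"

```text
clock: 13.45
tool_pos: [0.4301, 0.3943, 0.0037]
eef_rot: [0.839, 0.545, -0.0, -0.0]
contact_force: [0.2, 0.5, -1.2]
opening: 0.198
finger_force: 39.0
```

>>> step_arm --pt "0 0 30 0 0 0 1" --pt "0 0 40 0 0 0 1" --pt "0 -20 45 0 0 -0.03 1" --pt "0 -37 0 0 0 -0.06 1" --pt "0 -37 0 0 0 -0.06 1" --pt "0 -37 0 0 0 -0.06 1" --pt "0 -37 0 0 0 -0.06 1" --pt "0 -37 0 0 0 -0.06 1" --pt "0 -37 0 0 0 -0.06 1" --pt "1 -37 0 0 0 -0.06 1" --pt "1 -37 0 0 0 -0.06 1" --pt "1 -37 0 0 0 -0.06 1" --pt "1 -37 0 0 0 -0.06 1" --pt "1 -37 0 0 0 -0.06 1" --pt "1 -37 0 0 0 -0.06 1" --pt "1 -37 0 0 0 -0.06 1" --pt "1 -37 0 0 0 -0.06 1" --pt "1 -37 0 0 0 -0.06 1" --pt "1 -37 0 0 0 -0.06 1" --pt "1 -37 0 0 0 -0.04 1"

```text
clock: 15.45
tool_pos: [0.4408, -0.2563, 0.1187]
eef_rot: [0.998, 0.06, -0.0, -0.0]
contact_force: [0.4, -0.1, -2.2]
opening: 0.197
finger_force: 39.7
```

>>> step_arm --pt "32 -1 0 0 0 0 1" --pt "32 -1 0 0 0 0 1" --pt "32 -1 0 0 0 0 1" --pt "32 -1 0 0 0 0 1" --pt "32 -1 0 0 0 0 1" --pt "32 -1 0 0 0 0 1" --pt "0 0 0 0 0 0 1" --pt "0 0 0 0 0 0 1" --pt "0 0 0 0 0 0 1"

```text
clock: 16.35
tool_pos: [0.6313, -0.2611, 0.1182]
eef_rot: [0.998, 0.061, -0.001, -0.0]
contact_force: [-1.2, 0.2, -1.5]
opening: 0.193
finger_force: 39.1
```

```bash
python3 look.py wr7
```

```text
TCP tray mm [ 15.8 -15.5] z 0.1184 phi 0.121180198557136 open 0.19773506191391402 t 16.4
```

View pics/wr7.png

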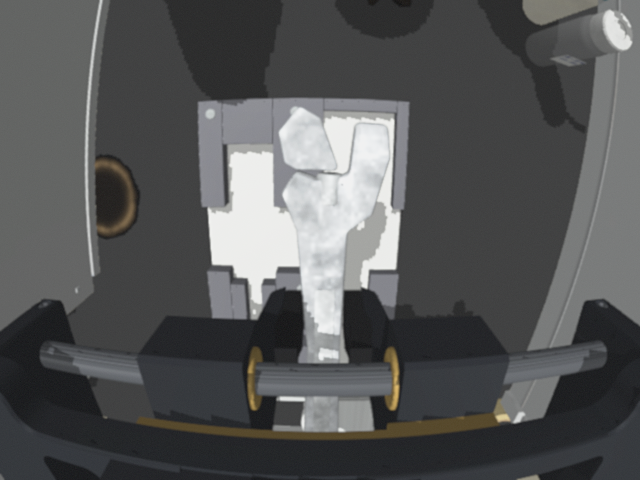

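The wrench is held straight, with its head at (340,150) above the tray, about 20 mm left of its pocket (column 360). I'll measure its pose in the tray frame.

```bash
cat > wpose.py <<'E'
from h import *
import pickle,sys
n=sys.argv[1]; d=np.load(n+".npz");P=d["P"];q=d["q"];im=d["im"];z0=float(sys.argv[2])
m=(im.min(2)>100)&(abs(P[...,2]-z0)<.012); m[300:]=0
k=cv2.connectedComponentsWithStats(m.astype(np.uint8)); 
i=1+np.argmax(k[2][1:,4]); M=k[1]==i
w=q[M]*1000; print("z",np.median(P[M][:,2]),"head far x",np.percentile(w[:,0],99.7))
xf=w[:,0].max(); h=w[w[:,0]>xf-52]; print("head y span",np.percentile(h[:,1],[.5,99.5]).round(1))
for dx in range(65,125,10):
    s=w[abs(w[:,0]-(xf-dx))<2]; 
    if len(s)>5: print("from far end",dx,s[:,1].min().round(1),s[:,1].max().round(1),"mid",((s[:,1].min()+s[:,1].max())/2).round(1))
for x in (60,70,80,90): 
    s=M&(abs(q[...,0]*1000-x)<6); print(x,"z",np.median(P[s][:,2]).round(4))
E
python3 wpose.py wr7 .123
```

```text
z 0.12356175092031058 head far x 95.2631466080408
head y span [-40.1  -1. ]
from far end 65 -24.1 -6.0 mid -15.1
60 z 0.1236
70 z 0.1237
80 z 0.1236
90 z 0.1236
```

Run:
```python
from h import *
import pickle
d=np.load("wr7.npz");P=d["P"];q=d["q"]*1000;im=d["im"];c=pickle.load(open("wr7.pkl","rb"))
a=.1175;R2=np.array([[np.cos(a),np.sin(a)],[-np.sin(a),np.cos(a)]]);C=np.array([.6139,-.2476])
f=lambda u,v,z:((wplane(c,np.array(u,float),np.array(v,float),z)[:,:2]-C)@R2.T*1000).round(1).tolist()
g=im.astype(int).mean(2)
M=(P[...,2]>.1)&(P[...,2]<.14)&(g>90); M[300:]=0
k=cv2.connectedComponentsWithStats(M.astype(np.uint8)); i=1+np.argmax(k[2][1:,4]); v,u=np.where(k[1]==i)
w=np.array(f(u,v,.1236)); print("wrench x max",w[:,0].max(),"y at tip",w[w[:,0].argmax()],"head y",w[w[:,0]>50][:,1].min(),w[w[:,0]>50][:,1].max(),"z sd",np.median(P[v,u,2]))
for x in range(20,100,8):
    s=w[abs(w[:,0]-x)<1.5]; print(x,s[:,1].min() if len(s) else 0,s[:,1].max() if len(s) else 0)
print("deck far edge",f([210,300,400],[101,99,101],.02),"deck L/R rows 180",f([199,407],[110,110],.02), f([202,404],[200,200],.02))
mm=(abs(P[...,2]-.02)<.005)&(g>70); mm[320:]=0; s=q[mm]; s=s[(abs(s[:,0])<130)&(abs(s[:,1])<90)]; print("deck depth ext",s.min(0),s.max(0))
```

```text
wrench x max 95.8 y at tip [ 95.8 -30.3] head y -40.6 0.2 z sd 0.1235613150001808
20 0 0
28 -24.9 -4.9
36 -24.3 -6.3
44 -24.9 -5.6
52 -25.5 -5.3
60 -34.7 -2.0
68 -37.1 0.2
76 -39.2 -3.7
84 -40.5 -25.3
92 -39.9 -26.3
deck far edge [[112.4, 59.5], [111.3, -0.5], [111.4, -65.4]] deck L/R rows 180 [[106.8, 67.4], [105.6, -70.2]] [[44.9, 68.2], [44.9, -70.6]]
deck depth ext [-47.63150172 -71.87481065] [113.02905447  70.44828182]
```

>>> step_arm --pt "3 -10 -20 0 0 0 1" --pt "3 -9 -30 0 0 0 1" --pt "0 0 -25 0 0 0 1" --pt "0 0 -11 0 0 0 1" --pt "0 0 0 0 0 0 1" --pt "0 0 0 0 0 0 1"

```text
clock: 17.0
tool_pos: [0.6397, -0.2797, 0.0338]
eef_rot: [0.998, 0.061, 0.001, 0.0]
contact_force: [1.6, -0.2, -1.4]
opening: 0.195
finger_force: 39.1
```

```bash
python3 look.py wr8
python3 - <<'E'
import cv2
im=cv2.imread("pics/wr8.png"); cv2.imwrite("pics/wr8c.png",cv2.resize(im[60:340,180:460],None,fx=2.1,fy=2.1,interpolation=cv2.INTER_CUBIC))
E
```

```text
TCP tray mm [ 22.3 -35.1] z 0.0343 phi 0.12191605194947182 open 0.19614162985963493 t 17.05
```

View pics/wr8c.png

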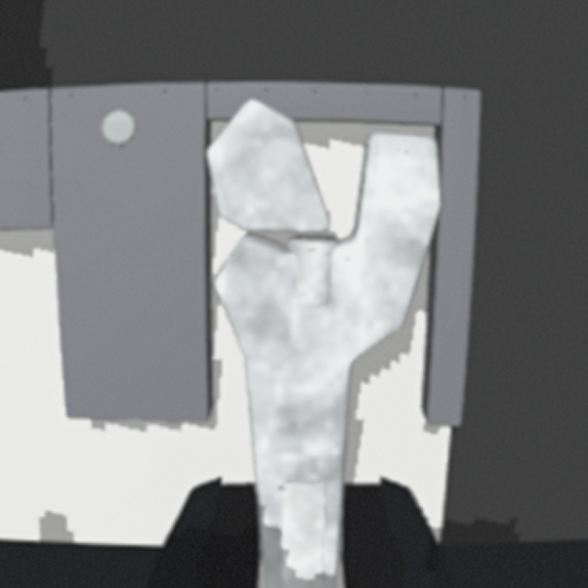

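The wrench head is over its pocket. In the crop its tip is at (252,98), jaw sides at 208 and 440, pocket top edges at columns 208 and 438, and far edge at row 121. I'll compute the offsets at the correct heights.

Run:
```python
from h import *
import pickle
c=pickle.load(open("wr8.pkl","rb"));P=np.load("wr8.npz")["P"]
a=.1175;R2=np.array([[np.cos(a),np.sin(a)],[-np.sin(a),np.cos(a)]]);C=np.array([.6139,-.2476])
def f(p,z): 
    p=np.array(p,float); u=180+p[:,0]/2.1; v=60+p[:,1]/2.1
    return ((wplane(c,u,v,z)[:,:2]-C)@R2.T*1000).round(1).tolist()
print("wrench top z",np.median(P[150:200,290:340,2]))
zt=.0393
print("tip",f([[252,98],[400,132]],zt),"head left, right",f([[208,155],[440,195],[216,285]],zt))
print("handle L/R",f([[249,400],[349,400],[258,470],[344,470]],zt))
print("pocket L,R,far (deck top)",f([[208,200],[438,250],[211,400],[430,400],[330,122]],.02))
print("deck far edge, right edge",f([[205,82],[400,84],[479,95],[462,420]],.02))
```

```text
wrench top z 0.039539941487970076
tip [[107.4, -26.3], [101.6, -52.5]] head left, right [[97.3, -18.4], [90.4, -60.1], [73.4, -19.5]]
handle L/R [[51.2, -25.3], [51.3, -44.3], [36.6, -26.8], [36.6, -43.7]]
pocket L,R,far (deck top) [[87.6, -16.0], [77.5, -63.5], [44.4, -15.6], [44.6, -63.4], [103.5, -40.8]]
deck far edge, right edge [[111.9, -15.6], [111.7, -54.8], [110.2, -71.2], [39.9, -71.0]]
```

>>> step_arm --pt "-3.2 -0.8 0 0 0 -0.003 1" --pt "-3.2 -0.8 0 0 0 0 1" --pt "0 0 -3 0 0 0 1" --pt "0 0 -3 0 0 0 1" --pt "0 0 -3 0 0 0 1" --pt "0 0 -3 0 0 0 1" --pt "0 0 0 0 0 0 1" --pt "0 0 0 0 0 0 1"

```text
clock: 17.85
tool_pos: [0.6328, -0.2812, 0.0205]
eef_rot: [0.998, 0.059, -0.0, -0.0]
contact_force: [0.1, 0.1, -1.0]
opening: 0.194
finger_force: 39.1
```

>>> step_arm --pt "0 0 -2 0 0 0 1" --pt "0 0 -2 0 0 0 1" --pt "0 0 -2 0 0 0 1" --pt "0 0 -1 0 0 0 1" --pt "0 0 0 0 0 0 1" --pt "0 0 0 0 0 0 1"

```text
clock: 18.45
tool_pos: [0.6328, -0.2813, 0.0138]
eef_rot: [0.998, 0.059, -0.0, 0.0]
contact_force: [-1.0, 1.2, 0.2]
opening: 0.192
finger_force: 39.3
```

>>> step_arm --pt "0 0 0 0 0 0 0.6" --pt "0 0 0 0 0 0 0.6" --pt "0 0 0 0 0 0 0.6" --pt "0 0 0 0 0 0 0.6" --pt "0 0 15 0 0 0 0.6" --pt "0 0 40 0 0 0 0.6" --pt "-15 0 45 0 0 0 0.6" --pt "-40 0 45 0 0 0 0.6" --pt "-40 0 45 0 0 0 0.6" --pt "0 0 0 0 0 0 0.6" --pt "0 0 0 0 0 0 0.6"

```text
clock: 19.55
tool_pos: [0.5518, -0.2819, 0.1904]
eef_rot: [0.998, 0.059, 0.001, 0.001]
contact_force: [-0.5, -0.0, 0.2]
opening: 0.399
finger_force: 0.0
```

```bash
python3 look.py wr9
python3 - <<'E'
import sys; sys.path.insert(0,".")
from h import *
d=np.load("wr9.npz");q=d["q"]*1000;z=d["P"][...,2]*1000;im=d["im"]
print("deck z",np.median(z[(abs(q[...,1])<8)&(abs(q[...,0]+60)<20)]), "x=90",np.median(z[(abs(q[...,1])<8)&(abs(q[...,0]-80)<10)]))
for x in (-90,-75,-60,-45,-30,0,15,30,45,60,70,85,95):
    s=(abs(q[...,0]-x)<4)&(abs(q[...,1]+36)<4); print(x,"z",np.median(z[s]).round(1),"n",s.sum(),end="; ")
E
```

```text
TCP tray mm [-65.4 -26.1] z 0.189 phi 0.11899102887313881 open 0.40141051811890394 t 19.6
deck z 277.7031422089718 x=90 19.777683591651773
-90 z 18.8 n 71; -75 z 19.2 n 76; -60 z 19.1 n 80; -45 z 290.4 n 2649; -30 z 19.2 n 79; 0 z 19.3 n 83; 15 z 19.1 n 100; 30 z 18.9 n 90; 45 z 18.7 n 100; 60 z 18.8 n 90; 70 z 19.1 n 90; 85 z 18.3 n 72; 95 z 10.6 n 65;
```

The wrench top is at 19 mm along its whole length, so it lies flat on the floor. Now the driver.

>>> step_arm --pt "-26 20 0 0 0 0.06 0.3" --pt "-26 25 0 0 0 0.07 0" --pt "-26 30 0 0 0 0.08 0" --pt "-26 35 0 0 0 0.08 0" --pt "0 35 0 0 0 0.08 0" --pt "0 35 0 0 0 0.08 0" --pt "0 35 0 0 0 0.08 0" --pt "0 35 0 0 0 0.08 0" --pt "0 35 0 0 0 0.08 0" --pt "0 35 0 0 0 0.08 0" --pt "0 35 0 0 0 0.08 0" --pt "0 35 0 0 0 0.08 0" --pt "0 35 0 0 0 0.08 0" --pt "0 35 0 0 0 0 0" --pt "0 0 0 0 0 0 0" --pt "0 0 0 0 0 0 0"

```text
clock: 21.2
tool_pos: [0.4471, 0.18, 0.1874]
eef_rot: [0.844, 0.536, -0.001, -0.0]
contact_force: [-0.3, -0.6, 0.7]
opening: 1.001
finger_force: 0.0
```

```bash
python3 look.py wr10
python3 - <<'E'
import sys; sys.path.insert(0,".")
from h import *
import pickle
d=np.load("wr10.npz");P=d["P"];im=d["im"];c=pickle.load(open("wr10.pkl","rb"))
hsv=cv2.cvtColor(im,cv2.COLOR_BGR2HSV)
m=(hsv[...,0]>100)&(hsv[...,0]<130)&(hsv[...,1]>110)&(P[...,2]>.003)&(P[...,2]<.04)&(P[...,0]>.38)&(P[...,0]<.53)
k=cv2.connectedComponentsWithStats(m.astype(np.uint8)); i=1+np.argmax(k[2][1:,4]); v,u=np.where(k[1]==i); print(k[2][i])
w=wplane(c,u,v,.013)[:,:2]*1000; print("handle",cv2.minAreaRect(w.astype(np.float32)),w.mean(0))
m=(im.min(2)>90)&(P[...,2]>.006)&(P[...,2]<.022)&(P[...,0]>.37)&(P[...,0]<.46)&(P[...,1]>.05)&(P[...,1]<.17)
k=cv2.connectedComponentsWithStats(m.astype(np.uint8)); i=1+np.argmax(k[2][1:,4]); v,u=np.where(k[1]==i); print(k[2][i])
s=wplane(c,u,v,.015)[:,:2]*1000; print("shaft",cv2.minAreaRect(s.astype(np.float32)))
h=w.mean(0)-s.mean(0); print("axis",np.degrees(np.arctan2(h[1],h[0])))
E
grep -c . look.py
```

```text
TCP tray mm [-115.7  442.7] z 0.1874 phi 1.1292174349851094 open 0.9997959447963687 t 21.25
[ 311  143   31  107 2937]
handle ((455.7799987792969, 192.7145538330078), (95.5130615234375, 26.024499893188477), 64.4936294555664) [456.92108652 194.70071792]
[321 250   8  72 470]
shaft ((418.97467041015625, 116.11952209472656), (74.0541000366211, 6.236116409301758), 64.0094223022461)
axis 64.21477522967494
9
```

>>> step_arm --pt "1 -1.5 -40 0 0 -0.008 0" --pt "0 0 -45 0 0 0 0" --pt "0 0 -40 0 0 0 0" --pt "0 0 -30 0 0 0 0" --pt "0 0 -20 0 0 0 0" --pt "0 0 -8 0 0 0 0" --pt "0 0 0 0 0 0 0" --pt "0 0 0 0 0 0 1" --pt "0 0 0 0 0 0 1" --pt "0 0 0 0 0 0 1" --pt "0 0 0 0 0 0 1" --pt "0 0 0 0 0 0 1" --pt "0 0 0 0 0 0 1" --pt "0 0 0 0 0 0 1" --pt "0 0 0 0 0 0 1" --pt "0 0 0 0 0 0 1" --pt "0 0 0 0 0 0 1" --pt "0 0 0 0 0 0 1" --force 30

```text
clock: 23.05
tool_pos: [0.4483, 0.1772, 0.0055]
eef_rot: [0.847, 0.532, 0.0, 0.0]
contact_force: [0.8, -1.1, 1.3]
opening: 0.289
finger_force: 30.0
```

>>> step_arm --pt "0 0 30 0 0 0 1" --pt "0 0 45 0 0 0 1" --pt "0 -30 40 0 0 -0.083 1" --pt "0 -32 0 0 0 -0.084 1" --pt "-1 -32 0 0 0 -0.084 1" --pt "-1 -32 0 0 0 -0.084 1" --pt "-1 -32 0 0 0 -0.084 1" --pt "-1 -32 0 0 0 -0.084 1" --pt "-1 -32 0 0 0 -0.084 1" --pt "0 -33 0 0 0 -0.084 1" --pt "0 -33 0 0 0 -0.084 1" --pt "0 -33 0 0 0 -0.084 1" --pt "0 -33 0 0 0 -0.084 1" --pt "0 -33 0 0 0 -0.08 1" --pt "20 0 0 0 0 0 1" --pt "40 0 0 0 0 0 1" --pt "40 0 0 0 0 0 1" --pt "40 0 0 0 0 0 1" --pt "40 0 0 0 0 0 1"

```text
clock: 24.95
tool_pos: [0.6242, -0.2098, 0.1202]
eef_rot: [0.998, 0.059, -0.001, -0.0]
contact_force: [0.1, -0.5, -0.7]
opening: 0.291
finger_force: 30.0
```

>>> step_arm --pt "1 0 -25 0 0 0 1" --pt "0 0 -25 0 0 0 1" --pt "0 0 -20 0 0 0 1" --pt "0 0 -14 0 0 0 1" --pt "0 0 0 0 0 0 1" --pt "0 0 0 0 0 0 1"

```text
clock: 25.55
tool_pos: [0.6245, -0.2099, 0.0368]
eef_rot: [0.998, 0.059, 0.0, 0.0]
contact_force: [0.4, -0.5, -1.1]
opening: 0.292
finger_force: 30.0
```

```bash
python3 look.py wr11
python3 - <<'E'
import cv2
im=cv2.imread("pics/wr11.png"); cv2.imwrite("pics/wr11c.png",cv2.resize(im[60:340,180:460],None,fx=2.1,fy=2.1,interpolation=cv2.INTER_CUBIC))
E
```

```text
TCP tray mm [15.5 36.1] z 0.0374 phi 0.11769420665866816 open 0.2954786961835475 t 25.6
```

View pics/wr11c.png

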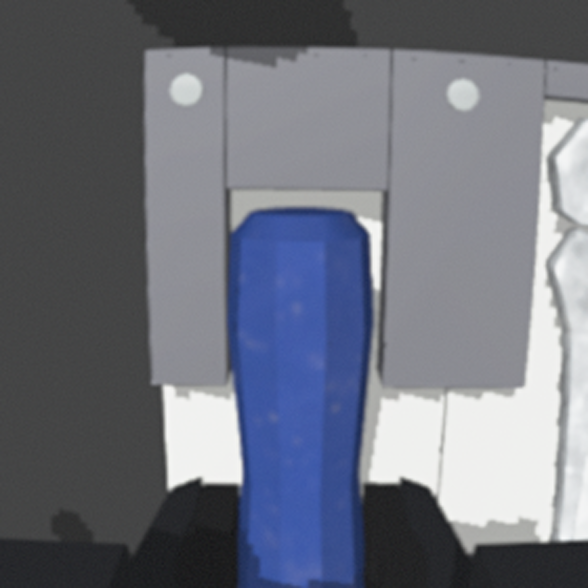

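The blue handle is over its pocket. In the crop its end is at row ~210 and its sides at columns 231 and 371. The pocket edges are at columns 228 and 384, and its far edge at row 189.

Run:
```python
from h import *
import pickle
c=pickle.load(open("wr11.pkl","rb"))
a=.1175;R2=np.array([[np.cos(a),np.sin(a)],[-np.sin(a),np.cos(a)]]);C=np.array([.6139,-.2476])
def f(p,z): 
    p=np.array(p,float); u=180+p[:,0]/2.1; v=60+p[:,1]/2.1
    return ((wplane(c,u,v,z)[:,:2]-C)@R2.T*1000).round(1).tolist()
za=.0370-.0055+.013
print("handle end",f([[300,208]],za+.002),f([[300,214]],za+.01),"sides",f([[231,290],[371,290],[233,330],[369,330],[240,440],[362,440]],za))
print("pocket L,R,far",f([[228,250],[384,250],[229,370],[384,370],[300,189]],.02),"deck L, far",f([[147,200],[150,370],[300,47]],.02))
d=np.load("wr11.npz");P=d["P"];hsv=cv2.cvtColor(d["im"],cv2.COLOR_BGR2HSV)
m=(hsv[...,0]>100)&(hsv[...,0]<130)&(hsv[...,1]>110); m[:150]=0;m[320:]=0
for v0 in range(165,320,25): 
    s=m.copy(); s[:v0]=0; s[v0+8:]=0; print(v0,"top z",np.percentile(P[s][:,2],90).round(4))
```

```text
handle end [[81.2, 36.0]] [[80.9, 36.0]] sides [[66.2, 48.5], [66.2, 23.2], [58.7, 48.2], [58.8, 23.4], [37.1, 47.5], [37.1, 24.1]]
pocket L,R,far [[69.9, 51.2], [70.0, 18.4], [43.5, 51.5], [43.6, 17.6], [82.7, 36.0]] deck L, far [[80.9, 68.1], [43.5, 69.1], [112.4, 36.1]]
165 top z 0.0545
190 top z 0.0563
215 top z 0.0568
240 top z 0.0564
265 top z 0.0559
290 top z 0.0551
315 top z 0.0558
```

>>> step_arm --pt "-0.9 -1.1 -3 0 0 0 1" --pt "0 0 -4 0 0 0 1" --pt "0 0 -4 0 0 0 1" --pt "0 0 -4 0 0 0 1" --pt "0 0 0 0 0 0 1" --pt "0 0 0 0 0 0 1"

```text
clock: 26.2
tool_pos: [0.6234, -0.2108, 0.0213]
eef_rot: [0.998, 0.059, -0.0, -0.0]
contact_force: [-0.6, -0.6, -1.4]
opening: 0.291
finger_force: 30.0
```

>>> step_arm --pt "0 0 -3 0 0 0 1" --pt "0 0 -3 0 0 0 1" --pt "0 0 -2 0 0 0 1" --pt "0 0 -2 0 0 0 1" --pt "0 0 0 0 0 0 1" --pt "0 0 0 0 0 0 1"

```text
clock: 26.8
tool_pos: [0.6235, -0.2109, 0.0116]
eef_rot: [0.998, 0.059, 0.0, 0.0]
contact_force: [-1.1, 0.1, 0.9]
opening: 0.294
finger_force: 30.0
```

Down with no jam. I'll release (partly open, to stay clear of the wrench), lift and check.

>>> step_arm --pt "0 0 -0.5 0 0 0 1" --pt "0 0 0 0 0 0 0.5" --pt "0 0 0 0 0 0 0.5" --pt "0 0 0 0 0 0 0.5" --pt "0 0 0 0 0 0 0.5" --pt "0 0 15 0 0 0 0.5" --pt "0 0 40 0 0 0 0.5" --pt "-15 -5 45 0 0 0 0.5" --pt "-40 -10 45 0 0 0 0.5" --pt "-40 -10 45 0 0 0 0.5" --pt "-15 -5 45 0 0 0 0.5" --pt "0 0 40 0 0 0 0.5" --pt "0 0 0 0 0 0 0.5" --pt "0 0 0 0 0 0 0.5"

```text
clock: 28.2
tool_pos: [0.5283, -0.2375, 0.2714]
eef_rot: [0.998, 0.059, 0.001, 0.001]
contact_force: [0.7, 0.6, -0.4]
opening: 0.497
finger_force: 0.0
```

```bash
python3 look.py wr12
python3 - <<'E'
from h import *
d=np.load("wr12.npz");q=d["q"]*1000;z=d["P"][...,2]*1000;im=d["im"]; hsv=cv2.cvtColor(im,cv2.COLOR_BGR2HSV)
for nm,y,xs in (("driver",35,(-95,-85,-70,-55,-40,-25,-5,15,35,55,70)),("wrench",-36,(-90,-60,-30,0,30,60,80)),("deck",0,(-80,-40,80))):
    print(nm,[(x,np.percentile(z[(z<60)&(abs(q[...,0]-x)<4)&(abs(q[...,1]-y)<5)],85).round(1)) for x in xs])
m=(hsv[...,0]>100)&(hsv[...,0]<130)&(hsv[...,1]>110)&(abs(q[...,1]-36)<40)&(abs(q[...,0])<110)
print("handle tray ext",np.percentile(q[m],[1,99],axis=0).round(1))
m=(z>25)&(z<50)&(abs(q[...,1]-74)<4)&(q[...,0]>-200)&(q[...,0]<-100); print("gate line x hist",np.histogram(q[...,0][m],bins=np.arange(-200,-95,10))[0])
cv2.imwrite("pics/fin.png",im)
E
```

```text
TCP tray mm [-84.6  20.5] z 0.2699 phi 0.11804147887092217 open 0.500052321015923 t 28.25
driver [(-95, np.float64(20.6)), (-85, np.float64(21.7)), (-70, np.float64(21.9)), (-55, np.float64(21.6)), (-40, np.float64(21.9)), (-25, np.float64(21.5)), (-5, np.float64(30.9)), (15, np.float64(31.6)), (35, np.float64(30.8)), (55, np.float64(32.1)), (70, np.float64(31.5))]
wrench [(-90, np.float64(19.6)), (-60, np.float64(19.8)), (-30, np.float64(19.8)), (0, np.float64(19.9)), (30, np.float64(19.4)), (60, np.float64(19.7)), (80, np.float64(19.2))]
deck [(-80, np.float64(20.8)), (-40, np.float64(20.4)), (80, np.float64(20.3))]
handle tray ext [[-12.8  23.7]
 [ 77.7  46.4]]
gate line x hist [10 63 27 26 24 31 28 28 26 52]
```

View pics/wr12.png

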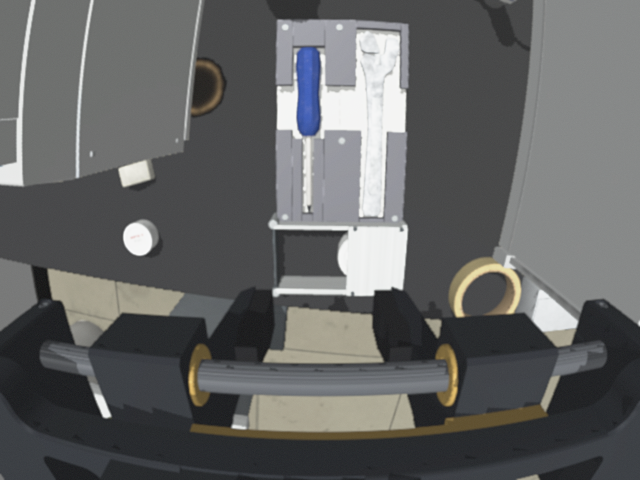

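The driver handle (308,90) and wrench (377,130) lie in their recesses at seated heights: handle top ~32 mm, shaft top ~22 mm, wrench top 19 mm. The tin is under the cover (345,257) with the gate shut at column 275, and nothing is touched.

```bash
python3 -c "
from plant import r
print(r.finish_job())"
```

```text
the job is handed in; nothing more can be done
None
```

The job is handed in at about 28 s: by the final camera check, the wrench and screwdriver lie flat in their recesses and the tin is in the spares bay with the gate shut; no verdict came back.

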